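# Draw the guarded isolator bolt with the hook stick

### The arm

A 6-joint arm with a two-finger parallel gripper is mounted at the origin on the work surface. World frame = base frame: x ahead of the robot, y to its left, z up, the work surface at z = 0. Lengths are in m, angles in rad, forces in N, time in s.
With the tool pointing down it reaches from about 0.3 to 0.825 m from the base axis. Payload 5.4 kg.
Tool frame: the origin (TCP) lies at the very end of the fingers, on their centre line; the grasp point (between the pads) lies 19 mm behind it; z points along the fingers, x is the direction in which the jaws open and shut, and the axes are right-handed (so a half turn about z gives the same grasp; the last joint's range is limited). The gripper opens to 92 mm and grips with 3 to 60 N. Pads are 20 mm wide; open, the fingers measure 128 mm over their backs; the gripper's body (75 mm by 189 mm) begins 69 mm behind the grasp point.
Start: joints at [1.032, 0.158, 1.597, -0, 1.386, -0.21], TCP at [0.186, 0.544, 0.215] pointing down, gripper open.
Joint ranges: [-2.91, 2.91], [-0.94, 2.29], [0.18, 2.7], [-1.29, 4.43], [0.17, 2.64], [-3, 3]. Speed limits (rad/s): [2.57, 2.57, 3.14, 3.14, 3.14, 3.14].

### API

Orientations are given as a rotation vector (axis times angle).
In Python, from workcell import bot gives the robot as it stands. Calls block until the motion is done:
- bot.goto(position, orientation): joint-space move of the TCP to a pose.
- bot.line_to(position, rot=None, max_speed=0.15): straight line of the TCP; rot=None keeps the orientation; max_speed is the mean speed in m/s.
- bot.set_joints(angles): joint-space move.
- bot.set_gripper(opening, newtons=None): opening from 0.0 (shut) to 1.0 (fully open); newtons is the grip in N (None keeps the last); returns when the fingers have stopped.
- bot.hold(seconds).
- bot.inverse_kinematics(position, orientation): joint angles nearest the present ones, or None.
- bot.read_camera(name): name is "side" or "top"; returns a dict with "pixels" (384x512x3 uint8, blue, green, red), "fx", "fy", "cx", "cy" (pixels), "R" (3x3) and "t" (3): a world point X has camera coordinates R X + t. Camera axes: x right, y down, z forward; pixel columns grow to the right and rows downward; lengths in m; the calibration is good to about 2 mm. A picture is of the moment at which its call begins. There is no depth.
A pose or a line that the arm cannot do raises bot.MotionError and nothing moves.
- bot.job_done(): hands the job in, once; it reports no verdict.
Readings, each from a call of its own:
- bot.current_clock(): time.
- bot.current_joints(): joint angles.
- bot.current_joint_vel(): joint speeds.
- bot.current_effort(): joint torques, N m.
- bot.current_ee_pos(): TCP position.
- bot.current_tool_rot(): TCP orientation.
- bot.current_contact_force(): force on the tool from outside, world axes, zero at the start.
- bot.current_ft_torque(): the same for the moment, N m.
- bot.current_opening(): opening from 0.0 (shut) to 1.0 (fully open).
Only numpy, scipy, OpenCV 4.12 (cv2) and the standard library are available. Lean on these libraries where they do the work, as an engineer would, in place of code of your own. Each camera call takes 0.05 s, during which the arm holds its last target. There are 200 camera calls.

### The job

Pick up the insulated hook stick and, reaching it in through the open front of the barred guard, hook the upright stud of the isolator's bolt and draw the bolt fully out towards the front, to its stop. Then bring the stick out of the guard and set it down flat on the bench, letting go only once it is down. Keep the gripper and arm off the isolator, and do not disturb the other things on the bench.

Things in the scene. Friction and masses are not known exactly. Their poses are not given: they have to be found in the camera images.
- isolator: Fixed steel-bar guard, front open to the robot. Origin: underside of base, under the stud when the bolt is home; +x to the back, z up. mm: front plane x=-75, back 115; opening y=-100..100, from base top z=16 to the roof bars' underside z=166 (bars 45 apart). Black socket block behind the bolt: x=62..98, y=-35..35, up to z=56; guides beside the bolt up to z=34; insulators beside the block.
- bolt (a joint): How far the bolt is drawn towards the open front (isolator's -x), in m: 0 = fully home in the socket block, 0.060 = fully drawn, at its stop. About 3 N of friction; it stays where it is left. It starts nearly home.
- stud (a point): Upright round brass stud of the bolt, 12 mm diameter, standing from z = 27 to z = 100 mm above the bench. The point is on its axis at z = 75 mm, and moves with the bolt; in the isolator's frame it is at x = minus the joint value, y = 0.
- stick_grip (a point): Grip point near the loose stick's balance, mid-width and mid-height of its dark flat-sided handle (130 mm long: 100 behind, 30 ahead of this point; 24 wide in y; 32 high in z). x points along the stick to the hook, z up as it lies (point then 16 mm above the bench). A white shaft, 10 mm thick, goes on along x at the same height to 220 mm ahead, where the hook is. About 0.2 kg.
- hook_middle (a point): Middle of the cross-arm of the stick's J hook (9 mm steel bar); axes as the grip point's, from which it lies 220 mm ahead and 22 mm to -y. The cross-arm runs 44 mm from the shaft's end to -y, in the plane the stick lies in; a lip then turns back 16 mm towards the handle. The gap between shaft and lip is 34 mm, centred on this point's y, open to the handle side, above and below.
- pocket_meter: Bystander: loose grey hand-held meter with dial, 150 x 75 x 30 mm, lying flat; origin under its centre.
- decade_box: Bystander: loose grey box with three black dials, 85 x 170 x 58 mm; origin under its centre.
- jar: Bystander: loose clear jar with a steel lid, 54 mm diameter, 75 mm high; origin under its centre.
- screwdriver: Bystander: loose screwdriver, 170 mm long, lying along its x.
- parts_tray: Bystander: loose white open parts tray, 100 x 140 x 35 mm; origin under its centre.
- circuit_board: Bystander: loose green circuit board on four pillars, 90 x 65 x 24 mm; origin under its centre.

How it is judged:
By the outcome, as a careful person would: the job done as asked, in the order asked, and still so for the second after the job is handed in, with the robot touching nothing.
It also fails if it takes over 58 s, if anything falls off the work surface, if the arm or the gripper's body presses on something with over 40 N, if the wrist force passes 120 N, or if a joint passes its speed limit or range.

## Working session

There is one attempt and no reset: what is moved stays moved. The work goes in short steps, each a Python script; the robot and the scene stay as the last script left them, time stands still between calls to the robot, and variables do not carry over. Pictures are saved under pics/ and viewed, about 8 in all and at most 12, crops included, and the job is handed in when it is done.

```bash
mkdir -p pics; cat > h.py <<'E'
import numpy as np, cv2
from workcell import bot
def snap(name,fn):
    c=bot.read_camera(name); cv2.imwrite(f'pics/{fn}.png',c['pixels']); return c
def ray(c,u,v):
    R=np.array(c['R']);t=np.array(c['t'])
    d=R.T@np.array([(u-c['cx'])/c['fx'],(v-c['cy'])/c['fy'],1.]); return -R.T@t,d
def onz(c,u,v,z):
    o,d=ray(c,u,v); return o+d*(z-o[2])/d[2]
def proj(c,X):
    p=np.array(c['R'])@np.array(X)+np.array(c['t']); return c['fx']*p[0]/p[2]+c['cx'],c['fy']*p[1]/p[2]+c['cy']
E
python3 - <<'E'
from h import *
for n in('top','side'):
    c=snap(n,n+'0'); print(n,c['fx'],c['cx'],c['cy'],ray(c,c['cx'],c['cy']))
a=cv2.imread('pics/top0.png');cv2.imwrite('pics/top0b.png',cv2.resize(a,(800,600),interpolation=2))
a=cv2.imread('pics/side0.png');cv2.imwrite('pics/side0b.png',cv2.resize(a,(800,600),interpolation=2))
print(bot.current_clock(),bot.current_tool_rot())
E
```

```text
top 417.90020614696215 257.3582366309681 192.38025456727848 (array([ 0.45568791, -0.07971303,  1.55625199]), array([ 0.09986681,  0.00357871, -0.99499438]))
side 475.86969751631955 267.61011044802916 191.3937493718863 (array([-0.19863049, -0.86784399,  0.91285887]), array([ 0.56958476,  0.55465898, -0.60656955]))
0.1 [ 2.55449332e+00  1.82750636e+00 -2.44317271e-03]
```

View pics/top0b.png

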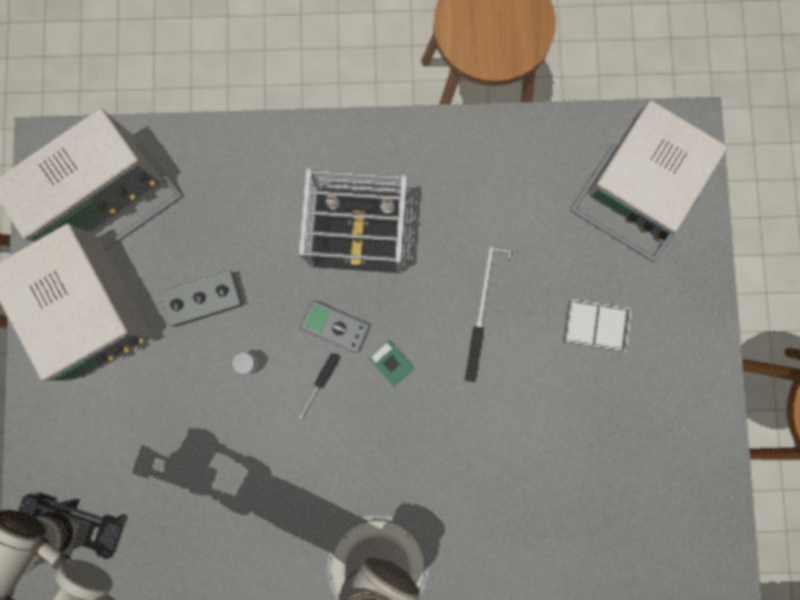

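View pics/side0b.png

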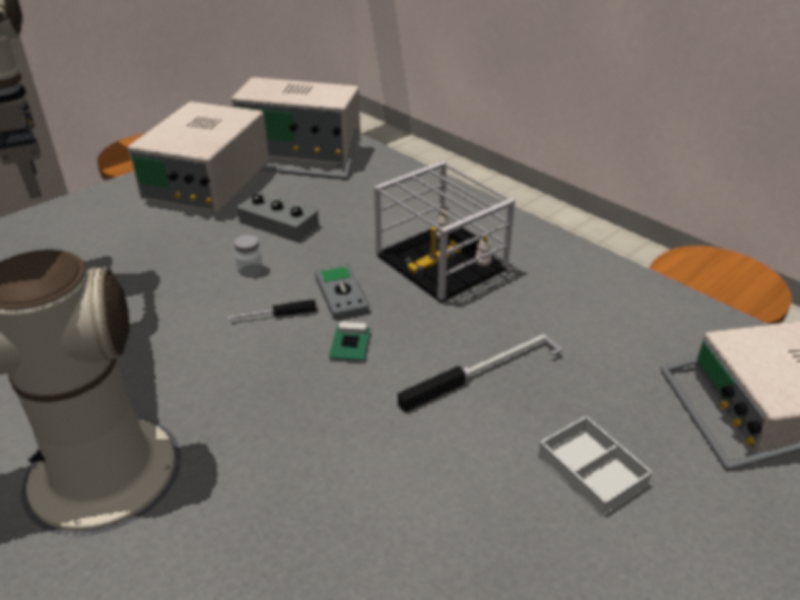

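The top view is +x up and +y left. The guard is at about (355,218) of 800x600. The stick runs from (472,380) to its hook at (490,250), with the lip to the right (-y), on clear bench. Next I'll measure with masks and crops.

```bash
python3 - <<'E'
from h import *
t=bot.read_camera('top');s=bot.read_camera('side')
import pickle;pickle.dump((t,s),open('cams.pkl','wb'))
T=t['pixels'];S=s['pixels']
# handle in top: dark mask in ROI
def blob(img,mask,roi):
    m=np.zeros(mask.shape,np.uint8);x0,y0,x1,y1=roi;m[y0:y1,x0:x1]=mask[y0:y1,x0:x1]
    n,l,st,ce=cv2.connectedComponentsWithStats(m);i=1+np.argmax(st[1:,4]);p=np.argwhere(l==i)[:,::-1].astype(np.float32)
    return p,st[i],ce[i]
g=T.max(2)
p,st,ce=blob(T,(g<55).astype(np.uint8),(290,200,320,250));r=cv2.minAreaRect(p);print('handle',st,ce,r)
b=cv2.boxPoints(r)
for q in b: print(onz(t,*q,.032)[:2])
print('handle c',onz(t,*ce,.030))
# shaft/hook: bright
p2,st,ce2=blob(T,(g>115).astype(np.uint8),(298,150,335,210));print('shaft',st,ce2)
for q in (p2[p2[:,1].argmin()],p2[p2[:,1].argmax()],p2[p2[:,0].argmax()]): print(q,onz(t,*q,.016)[:2])
# yellow
for n,c in(('top',t),('side',s)):
    I=c['pixels'].astype(int);y=((I[...,2]-I[...,0]>50)&(I[...,1]-I[...,0]>25)).astype(np.uint8)
    roi=(200,110,255,175) if n=='top' else (240,120,330,190)
    p,st,ce=blob(I,y,roi);print(n,'yellow',st,ce,cv2.minAreaRect(p))
A=cv2.resize(T[100:180,185:285],(750,600),interpolation=2);cv2.imwrite('pics/gt.png',A)
B=cv2.resize(S[95:195,235:335],(600,600),interpolation=2);cv2.imwrite('pics/gs.png',B)
E
```

```text
Traceback (most recent call last):
ValueError: attempt to get argmax of an empty sequence
```

```bash
cat > m.py <<'E'
from h import *
import pickle;t,s=pickle.load(open('cams.pkl','rb'))
T=t['pixels'];S=s['pixels']
def blob(mask,roi):
    m=np.zeros(mask.shape,np.uint8);x0,y0,x1,y1=roi;m[y0:y1,x0:x1]=mask[y0:y1,x0:x1]
    n,l,st,ce=cv2.connectedComponentsWithStats(m)
    if n<2: print('none');return np.zeros((1,2),np.float32),0,np.zeros(2)
    i=1+np.argmax(st[1:,4]);p=np.argwhere(l==i)[:,::-1].astype(np.float32)
    return p,st[i],ce[i]
g=T.max(2); R=g[195:255,285:325]; bg=np.median(R);print('bg',bg,R.min(),g[150:210,298:335].max())
p,st,ce=blob((g<(bg+R.min())/2).astype(np.uint8),(285,195,325,255));r=cv2.minAreaRect(p);print('handle',st,ce,r)
for q in cv2.boxPoints(r): print(onz(t,*q,.032)[:2])
print('handle c',onz(t,*ce,.028))
p2,st,ce2=blob((g>(bg+g[150:210,298:335].max())/2).astype(np.uint8),(298,150,335,210));print('shaft',st,ce2)
for q in (p2[p2[:,1].argmin()],p2[p2[:,1].argmax()],p2[p2[:,0].argmax()]): print(q,onz(t,*q,.018)[:2])
for n,c in(('top',t),('side',s)):
    I=c['pixels'].astype(int);y=((I[...,2]-I[...,0]>50)&(I[...,1]-I[...,0]>25)).astype(np.uint8)
    roi=(200,110,255,175) if n=='top' else (240,120,330,190)
    p,st,ce=blob(y,roi);print(n,'yellow',st,ce,cv2.minAreaRect(p))
cv2.imwrite('pics/gt.png',cv2.resize(T[100:180,185:285],(750,600),interpolation=2))
cv2.imwrite('pics/gs.png',cv2.resize(S[95:195,235:335],(600,600),interpolation=2))
E
python3 m.py
```

```text
bg 135.0 55 193
handle [298 209  12  35 244] [303.12295082 226.35245902] ((303.151611328125, 226.32273864746094), (7.120341777801514, 34.51388168334961), 8.530765533447266)
[ 0.42099738 -0.2127911 ]
[ 0.54406925 -0.23608227]
[ 0.53948759 -0.26159075]
[ 0.41649632 -0.23810377]
handle c [ 0.47997397 -0.23740181  0.028     ]
shaft [305 158  11  51 110] [309.99090909 183.46363636]
[314. 158.] [ 0.7327692  -0.28879611]
[306. 208.] [ 0.54716808 -0.25163633]
[315. 159.] [ 0.72888798 -0.29236078]
top yellow [225 139   8  11  67] [228.94029851 144.28358209] ((228.9807586669922, 144.09616088867188), (6.275716304779053, 10.78638744354248), 11.309932708740234)
side yellow [261 163  18  11 100] [269.38 167.9 ] ((269.3832092285156, 167.6788330078125), (7.005732536315918, 17.343460083007812), 70.01689147949219)
```

View pics/gt.png

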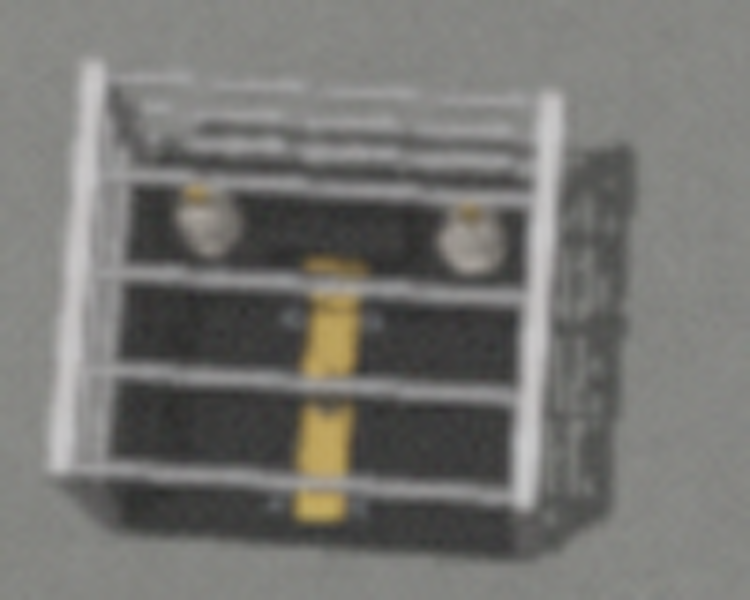

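View pics/gs.png

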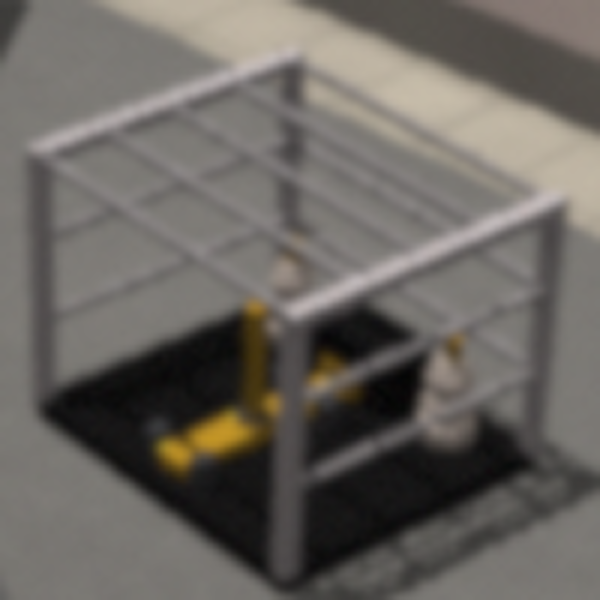

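The crops show the stud clearly in the side view, with its top at crop (257,300), i.e. about pixel (277.3,144.5). In the top crop it sits under the third roof bar at about (330,385). The roof rails give the guard's yaw.

```bash
cat >> m.py <<'E'
print('-----')
q=p2[(p2[:,1]>164)&(p2[:,1]<207)]; W=np.array([onz(t,*a,.02)[:2] for a in q]);l=cv2.fitLine(W.astype(np.float32),2,0,.01,.01).ravel();print('shaft line',l,np.degrees(np.arctan(l[1]/l[0])))
ct=lambda U,V:((U+.5)/7.5-.5+185,(V+.5)/7.5-.5+100)
cs=lambda U,V:((U+.5)/6-.5+235,(V+.5)/6-.5+95)
for z in(.170,.176):
  C=np.array([onz(t,*ct(*a),z)[:2] for a in((62,472),(525,507),(93,62),(551,93))])
  print(z,'corners FL FR BL BR',C.round(4).tolist())
  for a,b in((0,2),(1,3),(1,0),(3,2)):
    d=C[b]-C[a];print(np.linalg.norm(d).round(4),np.degrees(np.arctan2(d[1],d[0])).round(2))
  print('mean',C.mean(0))
C=np.array([onz(s,*cs(*a),.174)[:2] for a in((38,150),(290,315),(293,55),(563,203))]);print('side corners',C.round(4).tolist(),C.mean(0))
print('stud top side z100',onz(s,*cs(257,302),.1), 'z27',onz(s,*cs(252,412),.027))
print('stud top topview',onz(t,*ct(329,385),.1))
print('bolt front top',onz(t,*ct(320,520),.03),'bolt back',onz(t,*ct(337,265),.03))
E
python3 m.py | sed '1,/-----/d'
```

```text
shaft line [ 0.9800353  -0.19882354  0.6296987  -0.2681549 ] -11.46817
0.17 corners FL FR BL BR [[0.7019, 0.1393], [0.6801, -0.0677], [0.89, 0.1228], [0.8694, -0.0847]]
0.1888 -5.0
0.1901 -5.12
0.2081 83.97
0.2085 84.32
mean [0.78534359 0.02740429]
0.176 corners FL FR BL BR [[0.7009, 0.1383], [0.6791, -0.0678], [0.8881, 0.1219], [0.8676, -0.0847]]
0.188 -5.0
0.1893 -5.12
0.2072 83.97
0.2076 84.32
mean [0.78391677 0.02694066]
side corners [[0.7012, 0.1329], [0.6783, -0.0729], [0.8794, 0.115], [0.8598, -0.0959]] [0.7796745  0.01979305]
stud top side z100 [0.76287987 0.02810586 0.1       ] z27 [0.76411792 0.03040055 0.027     ]
stud top topview [0.75225409 0.02372681 0.1       ]
bolt front top [0.69917225 0.0345511  0.03      ] bolt back [0.82685806 0.02345433 0.03      ]
```

Measurements agree with the given sizes:
- **Guard rails:** about 189 x 208 mm, yaw -5.3°.
- **Stud:** at about (0.763, 0.028). The side view of the stud and the guard centre agree.
- **Stick grip:** at (0.515, -0.2445), yaw -11.2°.

Next is the grasp.

```bash
cat >> h.py <<'E'
from scipy.spatial.transform import Rotation as Ro
def u(yaw): return np.array([np.cos(yaw),np.sin(yaw)])
def n(yaw): return np.array([-np.sin(yaw),np.cos(yaw)])
def rot(yaw,sg):  # tool x = sg*stick y, tool z down
    x=np.r_[sg*n(yaw),0]; z=np.array([0,0,-1.]); return Ro.from_matrix(np.c_[x,np.cross(z,x),z]).as_rotvec()
YI=np.radians(-5.3); STUD=np.array([.763,.028]); YS=np.radians(-11.2); GRIP=np.array([.515,-.2445])
E
python3 - <<'E'
from h import *
for sg in(1,-1):
    print(sg,bot.inverse_kinematics(np.r_[GRIP,.25],rot(YS,sg)))
sg=min((1,-1),key=lambda q:abs((bot.inverse_kinematics(np.r_[GRIP,.25],rot(YS,q)) or [9]*6)[5]) if bot.inverse_kinematics(np.r_[GRIP,.25],rot(YS,q)) is not None else 9)
print(sg); open('sg','w').write(str(sg))
r=rot(YS,sg)
bot.goto(np.r_[GRIP,.25],r); bot.set_gripper(.7,40)
bot.line_to(np.r_[GRIP,.05],max_speed=.2); bot.line_to(np.r_[GRIP,.004],max_speed=.06)
print(bot.current_contact_force())
bot.set_gripper(0,40); print(bot.current_opening()*92,bot.current_contact_force())
bot.line_to(np.r_[GRIP,.112],max_speed=.1); print(bot.current_contact_force(),bot.current_ft_torque(),bot.current_clock(),bot.current_ee_pos())
a=snap('top','t1');b=snap('side','s1')
A=cv2.resize(a['pixels'][130:270,230:360],(500,538));B=cv2.resize(b['pixels'][130:310,200:400],(500,450))
cv2.imwrite('pics/c1.png',np.vstack([cv2.resize(A,(400,430))[:300],cv2.resize(B,(400,300))])) if 0 else cv2.imwrite('pics/c1.png',np.hstack([cv2.resize(A,(390,420)),cv2.resize(B,(400,420))]))
E
```

```text
1 [-6.55149292e-01  1.23512221e-01  1.56564580e+00 -4.44089210e-16
  1.45243463e+00 -2.03046874e+00]
-1 [-6.55149292e-01  1.23512221e-01  1.56564580e+00 -4.44089210e-16
  1.45243463e+00  1.11112391e+00]Traceback (most recent call last):
  File "<stdin>", line 4, in <module>
  File "<stdin>", line 4, in <lambda>
ValueError: The truth value of an array with more than one element is ambiguous. Use a.any() or a.all()
```

```bash
echo 'sg=-1' >> h.py
python3 - <<'E'
from h import *
r=rot(YS,sg)
bot.goto(np.r_[GRIP,.25],r); bot.set_gripper(.7,40)
bot.line_to(np.r_[GRIP,.05],max_speed=.2); bot.line_to(np.r_[GRIP,.004],max_speed=.06)
print(bot.current_contact_force())
bot.set_gripper(0,40); print(bot.current_opening()*92,bot.current_contact_force())
bot.line_to(np.r_[GRIP,.112],max_speed=.1); print(bot.current_contact_force(),bot.current_ft_torque(),bot.current_clock(),bot.current_ee_pos())
a=snap('top','t1');b=snap('side','s1')
A=cv2.resize(a['pixels'][130:270,230:360],(390,420));B=cv2.resize(b['pixels'][130:310,200:400],(400,420))
cv2.imwrite('pics/c1.png',np.hstack([A,B]))
E
```

```text
[-0.23736002  0.3880458   0.00280722]
23.708875716262682 [-0.54772992 -0.80926511  0.47292498]
[-0.37436906  0.49680052 -1.89507898] [0.05438838 0.17554581 0.00075025] 7.7667 [ 0.51444999 -0.24410609  0.11107269]
```

View pics/c1.png

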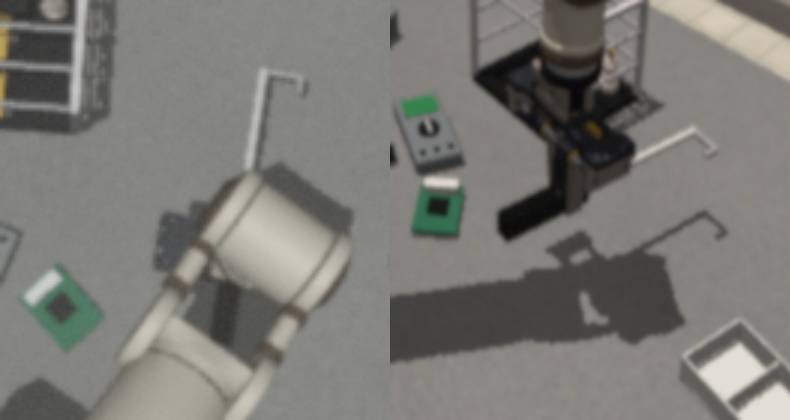

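The stick is held (23.7 mm opening matches the 24 mm handle). The hook corner is at about (318,153.7) in the top view and (352.3,184.7) in the side view. I'll triangulate it before going in.

```bash
python3 - <<'E'
from h import *
import pickle;t,s=pickle.load(open('cams.pkl','rb'))
def tri(a,b):
    (o1,d1),(o2,d2)=ray(t,*a),ray(s,*b);k=np.linalg.lstsq(np.c_[d1,-d2],o2-o1,rcond=None)[0]
    P,Q=o1+k[0]*d1,o2+k[1]*d2;return (P+Q)/2,np.linalg.norm(P-Q)
print('corner',tri((265.5/3-.17+230,72.5/3-.5+130),(305/2-.25+200,129/2.333-.3+130)))
print('armend',tri((303/3+230-.3,78/3+130-.3),(323/2+200-.25,141/2.333+130-.3)))
for c,l in((t,'t'),(s,'s')): pass
e=bot.current_ee_pos();print('expected',e[:2]+.22*u(YS),e[:2]+.22*u(YS)-.044*n(YS),e[2]+.013)
E
```

```text
corner (array([ 0.72910452, -0.29087322,  0.12622333]), np.float64(0.003041314606090286))
armend (array([ 0.71769913, -0.33032167,  0.13609191]), np.float64(0.000414338645880186))
expected [ 0.73030602 -0.28686714] [ 0.72175971 -0.33002916] 0.12410873060185997
```

```bash
cat >> h.py <<'E'
def at(dx,dy=0): return STUD+u(YI)*(-.22+dx)+n(YI)*(.022+dy)
E
python3 - <<'E'
from h import *
r=rot(YI,sg)
bot.line_to([.415,-.244,.112],max_speed=.15)
bot.line_to(np.r_[at(-.115),.112],rot=r,max_speed=.18)
bot.line_to(np.r_[at(.022),.112],max_speed=.1)
print(bot.current_contact_force(),bot.current_clock(),bot.current_ee_pos(),at(.022))
a=snap('top','t2');b=snap('side','s2')
A=cv2.resize(a['pixels'][100:180,185:265],(400,400),interpolation=2);B=cv2.resize(b['pixels'][95:195,235:335],(400,400),interpolation=2)
cv2.imwrite('pics/c2.png',np.hstack([A,B]))
E
```

```text
[ 0.24962438 -0.51645225 -1.25395415] 12.1583 [0.56741947 0.06831428 0.11188422] [0.56787866 0.06819532]
```

View pics/c2.png

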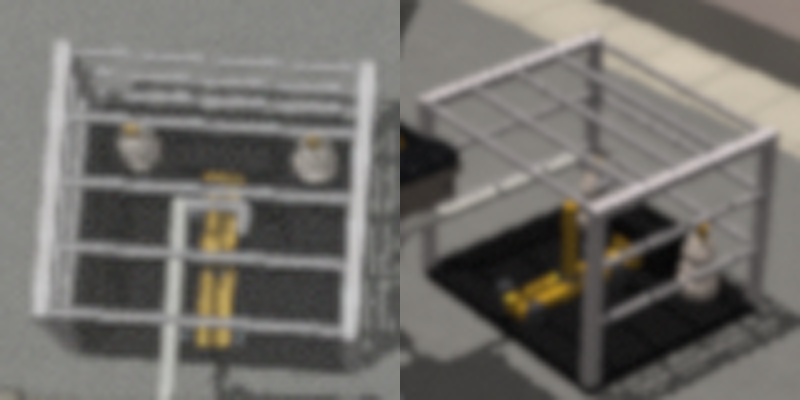

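```bash
python3 - <<'E'
from h import *
import pickle;t,s=pickle.load(open('cams.pkl','rb'))
f=lambda U,V:((U+.5)/5-.5+185,(V+.5)/5-.5+100)
z=.125
sh,lip,arm=[onz(t,*f(*a),z)[:2] for a in((176,235),(244,222),(210,203))]
for q in(sh,lip,arm): d=q-STUD; print(q,'iso',d@u(YI),d@n(YI))
print('pred stud top pix', *[(np.array(proj(t,np.r_[STUD,zz]))-[185,100])*5+2 for zz in(.1,.027)])
E
```

```text
[0.76323973 0.05169666] iso -0.001950170455160379 0.023617489882292297
[0.77105353 0.00413382] iso 0.010223628228525985 -0.023020235250855087
[0.78522158 0.02754764] iso 0.022168358543700875 0.0016021976552451642
pred stud top pix [212.81866254 241.73500202] [220.50998281 261.92501044]
```

The hook is centred on the stud: shaft at +23.6 mm, lip at -23.0 mm, cross-arm 22 mm behind. Lower, then draw in steps while watching the force.

```bash
python3 - <<'E'
from h import *
bot.line_to(np.r_[at(.022),.06],max_speed=.06)
f0=np.array(bot.current_contact_force());print('down',f0,bot.current_ee_pos())
dx=.022
while dx>-.075:
    dx-=.004; bot.line_to(np.r_[at(dx),.06],max_speed=.05)
    f=np.array(bot.current_contact_force())-f0
    print(round(dx,3),(f[:2]@u(YI)).round(1),(f[:2]@n(YI)).round(1),f[2].round(1))
    if abs(f[:2]@u(YI))>12: break
print(bot.current_clock(),bot.current_ee_pos())
a=snap('top','t3');b=snap('side','s3')
A=cv2.resize(a['pixels'][100:180,185:265],(400,400),interpolation=2);B=cv2.resize(b['pixels'][95:195,235:335],(400,400),interpolation=2)
cv2.imwrite('pics/c3.png',np.hstack([A,B]))
E
```

```text
down [ 0.08419045 -0.2295696  -0.96355679] [0.56835612 0.06814757 0.06050732]
0.018 0.2 -1.1 -0.7
0.014 -0.5 1.2 -0.7
0.01 0.1 0.1 -1.3
0.006 0.8 0.4 -0.3
0.002 1.9 -0.1 -0.4
-0.002 1.7 -0.9 -0.9
-0.006 1.5 -0.5 0.2
-0.01 0.7 -0.6 0.1
-0.014 1.4 1.0 -0.0
-0.018 1.4 0.3 0.4
-0.022 1.0 -1.0 0.8
-0.026 1.7 -0.4 -0.4
-0.03 1.0 0.5 -0.5
-0.034 1.2 0.4 -0.4
-0.038 1.1 0.4 -0.0
-0.042 1.8 0.6 -0.6
-0.046 0.6 0.3 -0.3
-0.05 5.9 -0.1 -2.4
-0.054 14.3 -0.1 -3.6
18.025 [0.49645499 0.07440022 0.06185975]
```

View pics/c3.png

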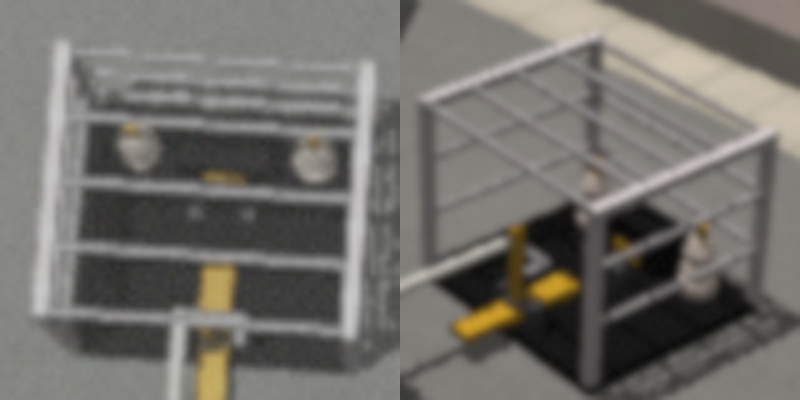

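The force rose sharply to 14 N at about 60 mm of travel, so the bolt is at its stop, and the pictures show it drawn. Next: ease forward, lift off the stud, withdraw, and check.

```bash
python3 - <<'E'
from h import *
bot.line_to(np.r_[at(-.043),.06],max_speed=.03)
print(bot.current_contact_force())
bot.line_to(np.r_[at(-.043),.112],max_speed=.08)
print(bot.current_contact_force())
bot.line_to(np.r_[at(-.15),.112],max_speed=.12)
r=rot(YS,sg)
bot.line_to([.415,-.244,.112],rot=r,max_speed=.18)
print(bot.current_clock())
a=snap('top','t4');b=snap('side','s4')
A=cv2.resize(a['pixels'][120:240,195:335],(400,343),interpolation=2);B=cv2.resize(b['pixels'][95:255,195:395],(400,320),interpolation=2)
A=cv2.copyMakeBorder(A,0,0,0,0,0);B=cv2.copyMakeBorder(B,0,23,0,0,0)
cv2.imwrite('pics/c4.png',np.hstack([A,B]))
E
```

```text
[-1.02273158 -0.22477801 -2.26935927]
[-0.33574848  0.441426   -1.97799639]
22.4583
```

View pics/c4.png

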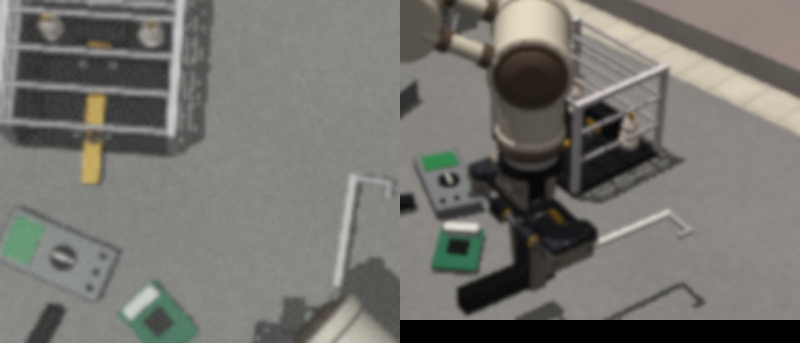

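The stick is clear of the guard and the bolt projects from the front, with its end at crop (91,183). Set the stick down at its original place, step by step on force.

```bash
python3 - <<'E'
from h import *
c=bot.read_camera('top')
p=onz(c,91.5/2.857-.3+195,183.5/2.857-.3+120,.03);print('bolt travel since start',np.linalg.norm(p[:2]-[.69917,.03455]))
bot.line_to(np.r_[GRIP,.112],max_speed=.12); bot.line_to(np.r_[GRIP,.02],max_speed=.1);bot.hold(.3)
f0=np.array(bot.current_contact_force());z=.012
while z>.0015:
    bot.line_to(np.r_[GRIP,z],max_speed=.02);bot.hold(.15); f=np.array(bot.current_contact_force())-f0;print(round(z,4),f.round(1),bot.current_ee_pos()[2].round(4))
    if f[2]>5: break
    z-=.0015
bot.hold(.3);print(bot.current_clock())
snap('side','s5')
E
```

```text
bolt travel since start 0.05590752720329287
0.012 [0.6 1.3 0.2] 0.0121
0.0105 [ 1.3  0.4 -0.1] 0.0105
0.009 [1.  1.1 0.4] 0.009
0.0075 [-0.2  0.8 -0.1] 0.0075
0.006 [0.  0.7 0.2] 0.006
0.0045 [0.1 0.5 0.5] 0.0045
0.003 [-3.7  3.  11.4] 0.0043
28.3583
```

The stick is down: contact at TCP z of 4.3 mm, the grasp height was 4 mm, so it hasn't slipped. Release and rise.

```bash
python3 - <<'E'
from h import *
bot.set_gripper(.6); bot.hold(.3)
bot.line_to(np.r_[GRIP,.06],max_speed=.06); bot.line_to(np.r_[GRIP,.25],max_speed=.2)
bot.goto([.3,-.45,.3],bot.current_tool_rot()); bot.hold(.5)
print(bot.current_contact_force(),bot.current_clock())
a=snap('top','t6');b=snap('side','s6')
cv2.imwrite('pics/c6.png',np.hstack([a['pixels'][90:290,100:420],b['pixels'][80:280,130:450]]))
A=cv2.resize(np.vstack([a['pixels'][90:290,100:420],b['pixels'][80:280,130:450]]),(480,600));cv2.imwrite('pics/c6.png',A)
E
```

```text
[-0.42159406 -0.13516642  0.15409656] 33.1917
```

View pics/c6.png

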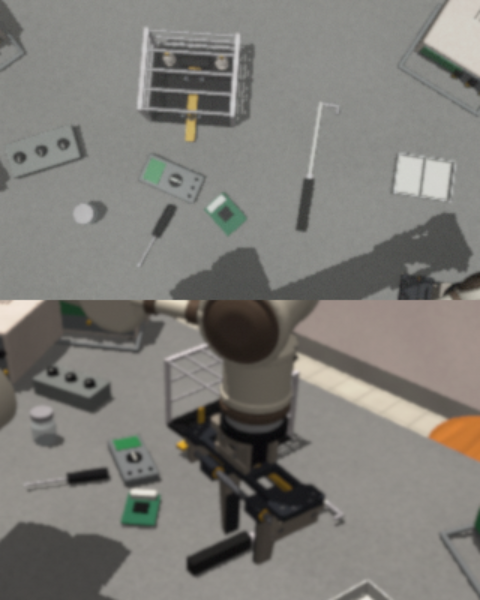

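```bash
python3 -c "
from h import *
print(bot.current_ee_pos(),bot.current_clock());bot.job_done()"
```

```text
[ 0.30004668 -0.44996856  0.30003369] 33.2917
the job is handed in; nothing more can be done
```

I drew the isolator's bolt to its stop with the hook stick, then laid the stick flat where it had been and let go only once it was down. I handed the job in at 33.3 s; no verdict is reported.

- **Bolt:** the pull stayed at 1–2 N, then rose to 14 N at the end of the stroke, which I took as the stop. The top view gave about 56 mm of travel. That is 4 mm short of the full 60 mm, which fits a bolt that started nearly home, but I did not measure its starting offset separately.
- **Stick:** it met the bench at the height where I had gripped it, to within about 0.3 mm. The last pictures show it lying flat and clear of the guard.
- **Surroundings:** the other things on the bench look where they were, judged by eye. The gripper stayed outside the guard throughout, and ended up away from everything with near-zero force.
- **Disagreements:** the two camera views differed by about 4–9 mm on the guard corners. The triangulated end of the hook's cross-arm came out about 12 mm too high. The hook corner agreed within about 5 mm, and a check over the stud put the hook within about 2 mm of centre.

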